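Find the buggy wheel with bearing play and tag it

ROBOT

A 6-joint arm with a two-finger parallel gripper is mounted at the origin on a cart in front of the work surface, level with it; the furniture and walls round the work are solid. World frame = base frame: x ahead of the robot, y to its left, z up, the work surface at z = 0. Lengths are in m, angles in rad, forces in N, time in s.
With the tool pointing down it reaches from about 0.4 to 0.825 m from the base axis. Payload 7 kg.
Tool frame: the origin (TCP) lies on the centre line of the jaws, within the pads' length; the fingertips stand 14 mm ahead of it and the grasp point (between the pads) lies 5 mm behind it; z points along the fingers, y is the line along which they close (so a half turn about z gives the same grasp; the last joint's range is limited). The gripper opens to 88 mm and grips with 3 to 60 N. Pads are 19 mm wide; open, the fingers measure 130 mm over their backs; the gripper's body (78 mm by 193 mm) begins 47 mm behind the grasp point.
Start: joints at [-1.052, 0.359, 0.012, 0, -1.224, -0.288], TCP at [0.154, -0.657, 0.241] pointing down, gripper open.
Joint ranges: [-3.07, 3.07], [-1.43, 2.12], [-1.02, 1.25], [-3.03, 1.67], [-3.05, -0], [-3.03, 3.03]. Speed limits (rad/s): [2.39, 2.39, 3.01, 3.14, 3.14, 3.14].

INTERFACE

Orientations are given as [roll, pitch, yaw] about the fixed x, y, z axes, in that order (R = Rz(yaw) Ry(pitch) Rx(roll)).
In Python, from station import arm gives the robot as it stands.
- The arm moves only by the tool move_arm, never from a script. Its argument "rows" is a list of rows, each an object with "translation": the shift along the tool's x, y, z in cm, a list of three; "rot": the turn, a rotation vector about the tool's x, y, z in degrees, a list of three; "hand": the closure, from 0 (fully open) to 1 (shut). A call has 1 to 8 rows; each row is the pose to reach, as a shift and turn from the pose commanded when the call began, along the tool's axes at that moment; what a row does not reach only later rows make up. A row lasts 1/12 s, in which the tool goes at most 41.7 mm and 7.16 degrees, less where a joint would pass 70% of its speed; a pose out of reach is approached as far as the arm can. A call with a gripper value outside its range is refused whole. The fingers move at their own pace and stop on an object; "squeeze" is the grip in N (left out, the last holds). Time passes only in rows, so rows that repeat a pose let the fingers close. It gives the time, the measured TCP pose, the force, the opening and the grip force at its end, in the units of the state.
- arm.get_state(): the state, without advancing time (a new reading comes with each control period).
- arm.grab_frame(name): name is "scene" or "top" or "wrist"; returns (picture, depth): 420x560x3 uint8, red, green, blue; 420x560 float32, m along the optical axis (not along the pixel's ray), 0 where there is no reading.
- arm.camera_params(name): a dict with "vfov" (degrees; the focal length in pixels is half the picture's height over the tangent of half this angle, whatever the lens; pixels are square), "cx", "cy" (the principal point, pixels), "k1" (the pictures are not rectified: a ray, as slopes to the right and down, at radius r is drawn at 1 + k1 r^2 times it, then the intrinsics apply), "position" and "orientation" of the camera in the world; the wrist camera has in their place "tool_from_camera" (4x4, takes a point from camera to tool coordinates, whose origin is the TCP and whose axes are the flange's). Camera axes: x right, y down, z forward; pixel columns grow to the right and rows downward; lengths in m; the calibration is good to about 2 mm. A picture is of the moment at which its call begins: read the wrist's pose just before it. camera_params takes no time and is no camera call.
- arm.job_done(): hands the job in; it is judged then, once.
Trained networks look in the newest picture that a camera, given by its name, has taken for a name from the list of things; names that differ only in an ending like _2 or _b are one class to them, and where a whole thing is asked for, a point or a joint stands for the part that bears it (a point fixed in the world has none). Each returns a list of dicts, best first, with "p" (0 to 1); they miss things now and then, are a little off and sometimes report something else, mostly with a low value. They report only what shows in the picture. A call takes as long as a camera call. They do not tell look-alikes from the thing itself.
- arm.search_frame(label, camera): "point" ([x, y, z] in m, in the coordinates of the camera as it stood for that picture, good to about 4 mm: the middle of the surface that is visible of it).
- arm.pinpoint(label, camera): "point" ([x, y, z] in m, in the coordinates of the camera as it stood for that picture, good to about 4 mm: a listed point, or the origin of a listed thing).
The state is a dict: "t": time; "q": joint angles; "qd": joint speeds; "joint_efforts": joint torques, N m; "eef_pos": TCP position; "ee_rot": TCP orientation; "force": force on the tool from outside, world axes, zero at the start; "moment": the same for the moment, N m; "width": finger opening in m; "gripper_force": force on a finger pad.
Only numpy, scipy, OpenCV 4.12 (cv2) and the standard library are available. Lean on these libraries where they do the work, as an engineer would, in place of code of your own. Each camera call takes 0.05 s, during which the arm holds its last target. There are 200 camera calls.

TASK

One of the four wheels of the buggy on the service stand has a worn bearing: gently rock the tyres in and out by their tops until you feel the one that has sideways play. Pick up the red repair tag and lay it flat on the desk right beside that wheel, clearly nearer to it than to any other wheel. Then make sure: rock the tagged wheel once more as far as it goes, top outward first and then inward, then leave both alone, without having shifted the jars or the bottle.

Things in the scene. Friction and masses are not known exactly. Their poses are not given: they have to be found in the camera images.
- buggy: Radio-control buggy chassis, shell off, bolted on a grey round-footed stand fixed to the desk; 350 mm long. Origin: on the desk under the car's middle; y along the car (about to the robot's left), x along the axles (about away from the robot). Wheel centres at x +/-92, y +/-105, 125 mm up. Nothing but the wheels is higher than 155 mm, nor than 142 mm within 15 mm (along y) of an axle.
- repair_tag: Red plastic repair tag, a loose flat plate 46 x 76 x 5 mm (x, y, z) with a white panel, 30 g, on the desk left of the car. Origin: centre of its underside; y along its length. Near the car stand two fixed things: the paint booth on the right (230 mm high, front from x 0.27, y -0.35 m to x 0.52, y -0.30 m) and a vise on the left (73 mm high, x 0.60 to 0.68, y 0.27 to 0.35 m).
- jar_orange: Bystander: paint jar with an orange cap, 35 mm in diameter, 49 mm high, on the desk beyond the tag, left of the car. Origin: centre of its underside.
- jar_black: Bystander: paint jar with a black cap, 35 mm in diameter, 49 mm high, on the desk beyond the tag, left of the car. Origin: centre of its underside.
- white_bottle: Bystander: small white bottle, 42 mm in diameter, 70 mm high, standing behind the car. Origin: centre of its underside.
- wheel_right_near: Wheel at the car's end on the robot's right, on the side nearer the robot: black knobbly tyre 82 mm in diameter and 34 mm wide on a white rim, hanging free: lowest point 84 mm, top 166 mm above the desk. Origin: the wheel's centre; x is the axle. It spins easily on the axle.
- rock_right_near (a joint): Sideways lean of wheel_right_near (bearing play), rad: 0 upright, + top of tyre outward (the car's -x), - inward. A sound wheel yields under 0.02 at 10 N; the worn one, a different wheel at each start and alike to look at, leans to a stop at 0.11 either way (3 to 4 mm at the tyre's top) under 1.5 N and springs back upright when let go.
- wheel_right_far: Wheel at the car's end on the robot's right, on the side farther from the robot: black knobbly tyre 82 mm in diameter and 34 mm wide on a white rim, hanging free: lowest point 84 mm, top 166 mm above the desk. Origin: the wheel's centre; x is the axle. It spins easily on the axle.
- rock_right_far (a joint): Sideways lean of wheel_right_far (bearing play), rad: 0 upright, + top of tyre outward (the car's +x), - inward. A sound wheel yields under 0.02 at 10 N; the worn one, a different wheel at each start and alike to look at, leans to a stop at 0.11 either way (3 to 4 mm at the tyre's top) under 1.5 N and springs back upright when let go.
- wheel_left_near: Wheel at the car's end on the robot's left, on the side nearer the robot: black knobbly tyre 82 mm in diameter and 34 mm wide on a white rim, hanging free: lowest point 84 mm, top 166 mm above the desk. Origin: the wheel's centre; x is the axle. It spins easily on the axle.
- rock_left_near (a joint): Sideways lean of wheel_left_near (bearing play), rad: 0 upright, + top of tyre outward (the car's -x), - inward. A sound wheel yields under 0.02 at 10 N; the worn one, a different wheel at each start and alike to look at, leans to a stop at 0.11 either way (3 to 4 mm at the tyre's top) under 1.5 N and springs back upright when let go.
- wheel_left_far: Wheel at the car's end on the robot's left, on the side farther from the robot: black knobbly tyre 82 mm in diameter and 34 mm wide on a white rim, hanging free: lowest point 84 mm, top 166 mm above the desk. Origin: the wheel's centre; x is the axle. It spins easily on the axle.
- rock_left_far (a joint): Sideways lean of wheel_left_far (bearing play), rad: 0 upright, + top of tyre outward (the car's +x), - inward. A sound wheel yields under 0.02 at 10 N; the worn one, a different wheel at each start and alike to look at, leans to a stop at 0.11 either way (3 to 4 mm at the tyre's top) under 1.5 N and springs back upright when let go.
Things that resemble listed ones, but are neither listed nor needed, are in the scene too. Leave any orange look-alike of the repair_tag alone.

How it is judged:
By the outcome, as a careful person would: the job done as asked, in the order asked, and still so for the second after the job is handed in, with the robot touching nothing.
It also fails if it takes over 72 s, if anything falls off the work surface, if the arm or the gripper's body presses on something with over 40 N, if the wrist force passes 120 N, or if a joint passes its speed limit or range.

## Working session

There is one attempt and no reset: what is moved stays moved. The work goes in short steps, Python scripts to look and compute and a tool call to move; the robot and the scene stay as the last step left them, time stands still between calls to the robot, and variables do not carry over. Pictures are saved under pics/ and viewed, at most 10 in all, crops included, and the job is handed in when it is done.

Besides the shell and the picture viewer there is one more tool, called after "Call:" as name(argument=value, ...) on one line, values as JSON. move_arm: Moves the arm, as the interface text tells. Its arguments: {"type":"object","properties":{"rows":{"type":"array","items":{"type":"object","properties":{"translation":{"type":"array","items":{"type":"number"}},"rot":{"type":"array","items":{"type":"number"}},"hand":{"type":"number"}}}},"squeeze":{"type":"number"}},"required":["rows"]}

```bash
mkdir -p pics; cat > h.py <<'E'
import numpy as np, cv2
from scipy.spatial.transform import Rotation as R
from station import arm
def Rm(o):
    o=np.array(o,float)
    if o.shape==(3,3): return o
    return R.from_euler('xyz',o).as_matrix() if o.size==3 else None
def T(name,s=None):
    c=arm.camera_params(name); M=np.eye(4)
    if name=='wrist':
        s=s or arm.get_state(); M[:3,:3]=Rm(s['ee_rot']); M[:3,3]=s['eef_pos']
        return M@np.array(c['tool_from_camera'])
    M[:3,:3]=Rm(c['orientation']); M[:3,3]=c['position']; return M
def w(name,p,s=None): return (T(name,s)@np.r_[p,1])[:3]
def pix(name,P,s=None):
    c=arm.camera_params(name); p=np.linalg.inv(T(name,s))@np.r_[P,1]; x=p[:2]/p[2]
    f=210/np.tan(np.radians(c['vfov']/2)); x=x*(1+c['k1']*(x@x)); return x*f+[c['cx'],c['cy']]
def cloud(name,d,s=None):
    c=arm.camera_params(name); f=210/np.tan(np.radians(c['vfov']/2))
    v,u=np.mgrid[0:420,0:560]; K=np.array([[f,0,c['cx']],[0,f,c['cy']],[0,0,1.]])
    n=cv2.undistortPoints(np.stack([u,v],-1).reshape(-1,1,2).astype(float),K,np.array([c['k1'],0,0,0.])).reshape(420,560,2)
    P=np.concatenate([n*d[...,None],d[...,None]],-1); M=T(name,s); return P@M[:3,:3].T+M[:3,3]
def save(n,im): cv2.imwrite('pics/'+n,im[...,::-1])
E
python3 - <<'E'
from h import *
np.set_printoptions(precision=4,suppress=True)
print(arm.get_state())
ims=[]
for n in ('scene','top'):
    print(n,arm.camera_params(n))
    im,d=arm.grab_frame(n); ims.append(im); np.save(n+'.npy',d)
    save(n+'.png',im)
    for l in ['buggy','repair_tag','jar_orange','jar_black','white_bottle','wheel_right_near','wheel_right_far','wheel_left_near','wheel_left_far']:
        r=arm.pinpoint(l,n)
        for q in r[:3]:
            P=w(n,q['point']); print(n,l,round(q['p'],2),P,pix(n,P).round())
E
```

```text
{'t': 0.0, 'q': array([-1.0519,  0.3594,  0.0111, -0.0003, -1.2241, -0.2881]), 'qd': array([ 0.0018,  0.0016,  0.0011, -0.0015, -0.0001,  0.0014]), 'joint_efforts': array([  0.0008, -58.2727,  29.3059,   6.9974,   0.0069,  -0.0001]), 'eef_pos': array([ 0.1543, -0.6566,  0.2396]), 'ee_rot': array([ 3.1399, -0.0002, -2.9109]), 'force': array([-0.3927,  0.4517,  0.0244]), 'moment': array([0.0215, 0.0211, 0.0064]), 'gripper_force': 0.0, 'width': 0.08750532655837917}
scene {'vfov': 48.03095808629791, 'cx': 275.3999531814026, 'cy': 206.77611289911528, 'k1': 0.0314822353890871, 'position': array([0.0037, 0.4201, 0.805 ]), 'orientation': array([-2.4091, -0.0054, -2.046 ])}
scene buggy 0.92 [ 0.5377 -0.0274  0.0001] [342. 222.]
scene repair_tag 0.86 [ 0.4804  0.3004 -0.0009] [216. 301.]
scene repair_tag 0.78 [0.3878 0.1831 0.0008] [292. 314.]
scene jar_orange 0.9 [ 0.5593  0.3847 -0.0018] [161. 287.]
scene jar_black 0.79 [ 0.504   0.3783 -0.0035] [174. 308.]
scene white_bottle 0.61 [ 0.7249 -0.0546 -0.0009] [311. 167.]
scene wheel_right_near 0.91 [ 0.44   -0.1145  0.1247] [414. 200.]
scene wh
[... 448 characters left out ...]
 1.3545]), 'orientation': array([-2.964 , -0.0018, -1.5689])}
top buggy 0.88 [ 0.5425 -0.0285 -0.0008] [318. 226.]
top repair_tag 0.84 [0.4831 0.2989 0.0002] [195. 248.]
top repair_tag 0.84 [ 0.3908  0.1846 -0.0008] [238. 283.]
top repair_tag 0.55 [0.6531 0.0675 0.1239] [284. 174.]
top jar_orange 0.71 [0.5625 0.3828 0.0045] [165. 218.]
top jar_black 0.72 [ 0.5044  0.3834 -0.0027] [164. 240.]
top white_bottle 0.75 [ 0.7277 -0.0513 -0.0005] [326. 159.]
top wheel_right_near 0.95 [ 0.435  -0.1182  0.1277] [362. 263.]
top wheel_right_far 0.87 [ 0.6233 -0.1478  0.1272] [371. 186.]
top wheel_left_near 0.76 [0.4672 0.0923 0.1292] [274. 249.]
top wheel_left_far 0.68 [0.6516 0.0626 0.1259] [286. 175.]
```

View pics/scene.png

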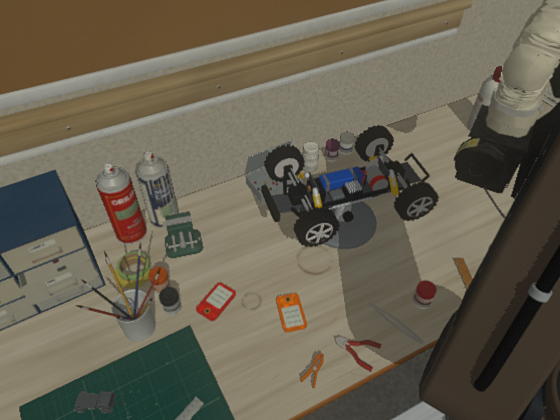

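View pics/top.png

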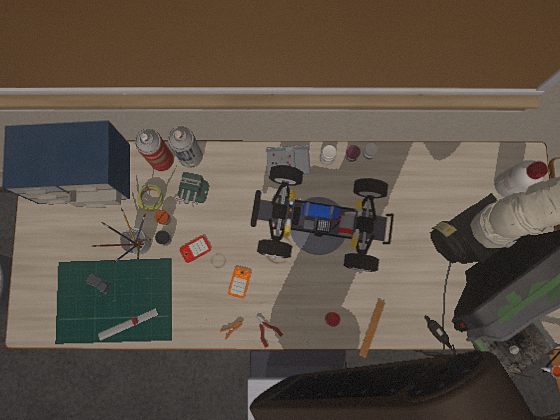

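The red tag is at scene (216,301) / top (196,248), and the orange look-alike at scene (292,313) / top (239,282). The red one by the jars fits the description; I'll confirm it with an enlarged crop. The wheels show in top at (362,263), (371,186), (274,249) and (286,175).

```bash
cat >> h.py <<'E'
def mv(P,yaw_deg,rp=(180,0),show=True):
    s=arm.get_state(); A=Rm(s['ee_rot']); B=R.from_euler('xyz',[rp[0],rp[1],yaw_deg],degrees=True).as_matrix()
    t=A.T@(np.array(P)-s['eef_pos'])*100; r=R.from_matrix(A.T@B).as_rotvec(degrees=True)
    print('t',s['t'],'pos',s['eef_pos'].round(4),'yaw',np.degrees(s['ee_rot'][2]).round(2),'TRANS cm',t.round(2),'ROT deg',r.round(2))
E
python3 - <<'E'
from h import *
np.set_printoptions(precision=4,suppress=True)
W={'rn':(.4375,-.116),'rf':(.620,-.1465),'ln':(.465,.094),'lf':(.6494,.063)}
for n in ('scene','top'):
    C=cloud(n,np.load(n+'.npy'))
    a=np.radians(-7.5); ux=np.array([np.cos(a),np.sin(a)]); uy=np.array([-ux[1],ux[0]])
    for k,c in W.items():
        D=C[...,:2]-c; X=D@ux; Y=D@uy; m=(abs(X)<.04)&(abs(Y)<.012)&(C[...,2]>.156)&(C[...,2]<.19)
        print(n,k,m.sum(),'car-x range of tyre top',np.percentile(X[m],[3,97]) if m.any() else '', C[...,2][m].max() if m.any() else '')
    m=(abs(C[...,0]-.482)<.015)&(abs(C[...,1]-.3)<.02); print('tag z',np.median(C[...,2][m]))
    m=(abs(C[...,0]-.70)<.02)&(abs(C[...,1]-.07)<.03); print('greybox z',np.percentile(C[...,2][m],[5,50,95]))
    m=(C[...,2]>.1)&(C[...,1]>.1)&(C[...,0]>.3)&(C[...,0]<.7)&(C[...,1]<.55); print('tall left',C[m].min(0) if m.any() else 0,C[m].max(0) if m.any() else 0)
    m=(C[...,2]>.3)&(abs(C[...,1])<.3)&(C[...,0]>.5); print('wall',C[m].min(0) if m.any() else 0)
im=cv2.imread('pics/scene.png')[270:340,130:330]; cv2.imwrite('pics/crop.png',cv2.resize(im,None,fx=4,fy=4,interpolation=3))
mv([.154,-.657,.36],-97.5); mv([.4375,-.116,.30],-97.5)
E
```

```text
scene rn 163 car-x range of tyre top [-0.0178  0.01  ] 0.16649096761433801
scene rf 116 car-x range of tyre top [-0.0201  0.0084] 0.16620152564849744
scene ln 192 car-x range of tyre top [-0.0131  0.0153] 0.16695480817377462
scene lf 129 car-x range of tyre top [-0.016   0.0116] 0.16551746494406283
tag z 0.0036000634121463038
greybox z [-0.0016  0.0005  0.0056]
tall left [0.43 0.1  0.1 ] [0.7    0.55   0.1919]
wall [ 0.7519 -0.2999  0.3   ]
top rn 145 car-x range of tyre top [-0.0163  0.0141] 0.16974706528578953
top rf 134 car-x range of tyre top [-0.0173  0.0127] 0.1728329601478258
top ln 143 car-x range of tyre top [-0.0113  0.0192] 0.16915139080141262
top lf 132 car-x range of tyre top [-0.0144  0.0159] 0.17317824230988133
tag z 0.005017446356437416
greybox z [-0.0008  0.0034  0.0092]
tall left [0.4327 0.1007 0.1001] [0.7    0.55   0.1981]
wall [ 0.7564 -0.3     0.3   ]
t 1.0 pos [ 0.1544 -0.6571  0.2405] yaw -166.78 TRANS cm [  0.03   0.02 -11.95] ROT deg [  0.     0.   -69.28]
t 1.0 pos [ 0.1544 -0.6571  0.2405] yaw -166.78 TRANS cm [-39.94  46.2   -5.94] ROT deg [  0.     0.   -69.28]
```

View pics/crop.png

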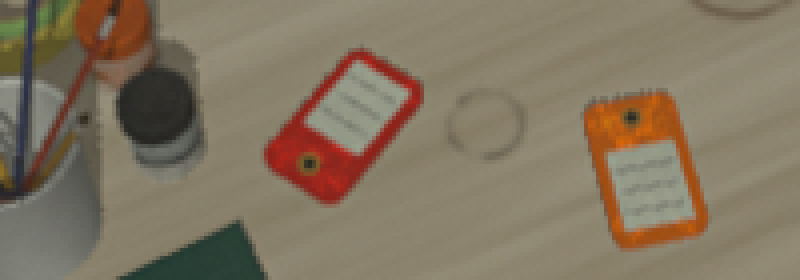

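The crop confirms it: the left tag is red with a white panel (my target), and the right one is the orange look-alike, which I'll leave alone. Moving to the right-near wheel.

Call:
move_arm(rows=[{"translation":[0,0,-4]},{"translation":[0,0,-8],"rot":[0,0,-7]},{"translation":[0,0,-12],"rot":[0,0,-14]},{"translation":[-2.7,3.1,-12],"rot":[0,0,-21]},{"translation":[-5.4,6.2,-12],"rot":[0,0,-28]},{"translation":[-8.1,9.3,-12],"rot":[0,0,-35]},{"translation":[-10.8,12.4,-12],"rot":[0,0,-42]},{"translation":[-13.4,15.5,-12],"rot":[0,0,-49]}], squeeze=30)

```text
validation failed for argument at $.ro...
```

```bash
python3 - <<'E'
from h import *
np.set_printoptions(precision=4,suppress=True)
C=cloud('scene',np.load('scene.npy'))
for z in np.arange(.02,.5,.06):
    m=(abs(C[...,2]-z)<.03)&(abs(C[...,1])<.25)&(C[...,0]>.68); 
    if m.any(): print('wall z',z.round(2),np.percentile(C[...,0][m],[1,10,50]),m.sum())
mv([.435,-.116,.24],-98)
E
```

```text
wall z 0.02 [0.6817 0.6981 0.7469] 6436
wall z 0.08 [0.7136 0.738  0.7945] 4130
wall z 0.14 [0.7912 0.7928 0.7947] 4074
wall z 0.2 [0.775  0.7774 0.7942] 3583
wall z 0.26 [0.7699 0.7715 0.7735] 4728
wall z 0.32 [0.7549 0.7572 0.7725] 6610
wall z 0.38 [0.771  0.7756 0.7789] 5990
wall z 0.44 [0.776  0.7773 0.779 ] 1636
t 1.0 pos [ 0.1544 -0.6571  0.2405] yaw -166.78 TRANS cm [-39.7   46.25   0.06] ROT deg [  0.     0.   -68.78]
```

Call:
move_arm(rows=[{"translation":[0,0,-4],"rot":[0,0,0],"hand":0},{"translation":[0,0,-8],"rot":[0,0,-7],"hand":0},{"translation":[0,0,-12],"rot":[0,0,-14],"hand":0},{"translation":[-2.7,3.1,-12],"rot":[0,0,-21],"hand":0},{"translation":[-5.4,6.2,-12],"rot":[0,0,-28],"hand":0},{"translation":[-8.1,9.3,-12],"rot":[0,0,-35],"hand":0},{"translation":[-10.8,12.4,-12],"rot":[0,0,-42],"hand":0},{"translation":[-13.4,15.5,-12],"rot":[0,0,-49],"hand":0}], squeeze=30)

```text
t: 1.67
eef_pos: [0.2497, -0.4739, 0.3606]
ee_rot: [-3.141, -0.0, -2.05]
force: [0.8, 0.2, -0.1]
width: 0.0877
gripper_force: 0.0
```

```bash
python3 - <<'E'
from h import *
mv([.435,-.116,.24],-98)
E
```

```text
t 1.6667 pos [ 0.2497 -0.4739  0.3606] yaw -117.46 TRANS cm [-40.3    0.07  12.06] ROT deg [ -0.02  -0.   -19.46]
```

Call:
move_arm(rows=[{"translation":[-4,0,0],"rot":[0,0,-7],"hand":0.1},{"translation":[-8,0,0],"rot":[0,0,-14],"hand":0.2},{"translation":[-12,0,0],"rot":[0,0,-19.5],"hand":0.3},{"translation":[-16,0,0],"rot":[0,0,-19.5],"hand":0.35},{"translation":[-20,0,0],"rot":[0,0,-19.5],"hand":0.35},{"translation":[-24,0,0],"rot":[0,0,-19.5],"hand":0.35},{"translation":[-28,0,0],"rot":[0,0,-19.5],"hand":0.35},{"translation":[-32,0,1],"rot":[0,0,-19.5],"hand":0.35}])

```text
t: 2.33
eef_pos: [0.3996, -0.1908, 0.3527]
ee_rot: [-3.137, -0.0, -1.715]
force: [1.8, -0.2, 0.7]
width: 0.0568
gripper_force: 0.0
```

```bash
python3 - <<'E'
from h import *
mv([.435,-.116,.20],-98); print(arm.get_state()['width'])
E
```

```text
t 2.3333 pos [ 0.3996 -0.1908  0.3527] yaw -98.26 TRANS cm [-7.92 -2.36 15.27] ROT deg [-0.25 -0.02 -0.26]
0.05684396568777824
```

Call:
move_arm(rows=[{"translation":[-4,-1.2,1],"rot":[0,0,0],"hand":0.35},{"translation":[-7.9,-2.4,3],"rot":[0,0,0],"hand":0.35},{"translation":[-7.9,-2.4,7],"rot":[0,0,0],"hand":0.35},{"translation":[-7.9,-2.4,11],"rot":[0,0,0],"hand":0.35},{"translation":[-7.9,-2.4,14],"rot":[0,0,0],"hand":0.35},{"translation":[-7.9,-2.4,15.3],"rot":[0,0,0],"hand":0.35},{"translation":[-7.9,-2.4,15.3],"rot":[0,0,0],"hand":0.35},{"translation":[-7.9,-2.4,15.3],"rot":[0,0,0],"hand":0.35}])

```text
t: 3.0
eef_pos: [0.4336, -0.1178, 0.1977]
ee_rot: [3.141, -0.001, -1.715]
force: [0.7, -0.4, 0.5]
width: 0.0568
gripper_force: 0.0
```

```bash
python3 - <<'E'
from h import *
mv([.435,-.116,.163],-98); s=arm.get_state(); print(s['width'],s['force'])
im,d=arm.grab_frame('wrist'); save('wr1.png',im)
print(arm.camera_params('wrist')['tool_from_camera'])
E
```

```text
t 3.0 pos [ 0.4336 -0.1178  0.1977] yaw -98.26 TRANS cm [-0.2  -0.11  3.47] ROT deg [ 0.04 -0.04 -0.26]
0.056786077249017214 [ 0.74845546 -0.44235932  0.49654197]
[[ 8.71918915e-04 -9.67101213e-01 -2.54390416e-01  6.72426594e-02]
 [ 9.99999528e-01  7.34343161e-04  6.35772152e-04  9.68898672e-04]
 [-4.28046158e-04 -2.54390850e-01  9.67101397e-01 -1.44141488e-01]
 [ 0.00000000e+00  0.00000000e+00  0.00000000e+00  1.00000000e+00]]
```

View pics/wr1.png

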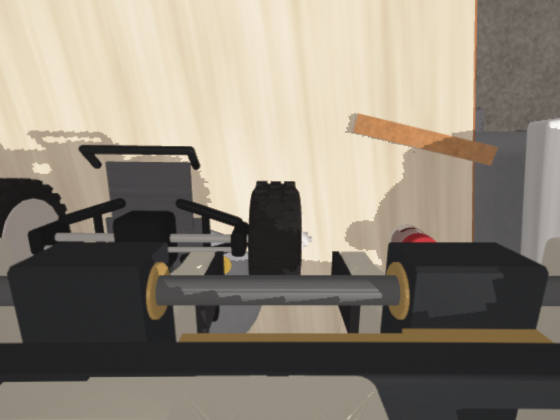

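The tyre (u 248–302, about v 225) sits centred between the fingertips (u about 222 and 333). Now I'll descend and push outward in small steps.

Call:
move_arm(rows=[{"translation":[-0.2,0,1.7],"rot":[0,0,0],"hand":0.35},{"translation":[-0.2,0,3.5],"rot":[0,0,0],"hand":0.35},{"translation":[-0.2,0.2,3.5],"rot":[0,0,0],"hand":0.35},{"translation":[-0.2,0.4,3.5],"rot":[0,0,0],"hand":0.35},{"translation":[-0.2,0.6,3.5],"rot":[0,0,0],"hand":0.35},{"translation":[-0.2,0.8,3.5],"rot":[0,0,0],"hand":0.35},{"translation":[-0.2,0.8,3.5],"rot":[0,0,0],"hand":0.35},{"translation":[-0.2,0.8,3.5],"rot":[0,0,0],"hand":0.35}])

```text
t: 3.72
eef_pos: [0.4263, -0.1145, 0.1635]
ee_rot: [-3.14, 0.0, -1.715]
force: [0.0, 0.0, -0.8]
width: 0.0569
gripper_force: 0.0
```

Call:
move_arm(rows=[{"translation":[0,0.1,0],"rot":[0,0,0],"hand":0.35},{"translation":[0,0.15,0],"rot":[0,0,0],"hand":0.35},{"translation":[0,0.2,0],"rot":[0,0,0],"hand":0.35},{"translation":[0,0.2,0],"rot":[0,0,0],"hand":0.35}])

```text
t: 4.05
eef_pos: [0.424, -0.1143, 0.1626]
ee_rot: [-3.141, -0.0, -1.715]
force: [-0.1, 0.6, 0.8]
width: 0.0572
gripper_force: 0.1
```

Call:
move_arm(rows=[{"translation":[0,0.05,0],"rot":[0,0,0],"hand":0.35},{"translation":[0,0.1,0],"rot":[0,0,0],"hand":0.35},{"translation":[0,0.1,0],"rot":[0,0,0],"hand":0.35}])

```text
t: 4.3
eef_pos: [0.4231, -0.1141, 0.1626]
ee_rot: [-3.141, 0.0, -1.715]
force: [0.5, 0.6, -0.5]
width: 0.0572
gripper_force: 0.3
```

Call:
move_arm(rows=[{"translation":[0,0.05,0],"rot":[0,0,0],"hand":0.35},{"translation":[0,0.1,0],"rot":[0,0,0],"hand":0.35},{"translation":[0,0.1,0],"rot":[0,0,0],"hand":0.35}])

```text
t: 4.55
eef_pos: [0.4222, -0.114, 0.1627]
ee_rot: [-3.141, 0.0, -1.715]
force: [0.5, 0.2, 2.1]
width: 0.0573
gripper_force: 0.6
```

Call:
move_arm(rows=[{"translation":[0,0.05,0],"rot":[0,0,0],"hand":0.35},{"translation":[0,0.1,0],"rot":[0,0,0],"hand":0.35},{"translation":[0,0.1,0],"rot":[0,0,0],"hand":0.35}])

```text
t: 4.8
eef_pos: [0.4217, -0.1138, 0.1628]
ee_rot: [-3.14, 0.0, -1.715]
force: [3.9, -1.0, 1.0]
width: 0.057
gripper_force: 1.9
```

Call:
move_arm(rows=[{"translation":[0,0.05,0],"rot":[0,0,0],"hand":0.35},{"translation":[0,0.1,0],"rot":[0,0,0],"hand":0.35},{"translation":[0,0.1,0],"rot":[0,0,0],"hand":0.35}])

```text
t: 5.05
eef_pos: [0.4215, -0.1136, 0.1629]
ee_rot: [-3.139, 0.0, -1.715]
force: [7.8, -2.3, -2.6]
width: 0.0568
gripper_force: 3.6
```

Call:
move_arm(rows=[{"translation":[0,-1,0],"rot":[0,0,0],"hand":0.35},{"translation":[0,-2,0],"rot":[0,0,0],"hand":0.35},{"translation":[0,-2.4,0],"rot":[0,0,0],"hand":0.35},{"translation":[0,-2.5,0],"rot":[0,0,0],"hand":0.35},{"translation":[0,-2.6,0],"rot":[0,0,0],"hand":0.35},{"translation":[0,-2.6,0],"rot":[0,0,0],"hand":0.35}])

```text
t: 5.55
eef_pos: [0.4455, -0.1175, 0.1622]
ee_rot: [3.14, -0.0, -1.716]
force: [-0.1, 0.0, -0.1]
width: 0.057
gripper_force: 0.0
```

Call:
move_arm(rows=[{"translation":[0,-0.05,0],"rot":[0,0,0],"hand":0.35},{"translation":[0,-0.1,0],"rot":[0,0,0],"hand":0.35},{"translation":[0,-0.1,0],"rot":[0,0,0],"hand":0.35}])

```text
t: 5.8
eef_pos: [0.4467, -0.1176, 0.1626]
ee_rot: [-3.141, 0.0, -1.715]
force: [0.2, 0.3, 0.4]
width: 0.0571
gripper_force: 0.0
```

Call:
move_arm(rows=[{"translation":[0,-0.05,0],"rot":[0,0,0],"hand":0.35},{"translation":[0,-0.1,0],"rot":[0,0,0],"hand":0.35},{"translation":[0,-0.1,0],"rot":[0,0,0],"hand":0.35}])

```text
t: 6.05
eef_pos: [0.4478, -0.1177, 0.1626]
ee_rot: [-3.142, 0.0, -1.715]
force: [-0.5, -0.5, 0.3]
width: 0.0572
gripper_force: 0.1
```

Call:
move_arm(rows=[{"translation":[0,-0.05,0],"rot":[0,0,0],"hand":0.35},{"translation":[0,-0.1,0],"rot":[0,0,0],"hand":0.35},{"translation":[0,-0.1,0],"rot":[0,0,0],"hand":0.35}])

```text
t: 6.3
eef_pos: [0.4487, -0.1179, 0.1625]
ee_rot: [3.141, -0.0, -1.715]
force: [-1.3, 0.5, 0.2]
width: 0.0568
gripper_force: 0.4
```

Call:
move_arm(rows=[{"translation":[0,-0.05,0],"rot":[0,0,0],"hand":0.35},{"translation":[0,-0.1,0],"rot":[0,0,0],"hand":0.35},{"translation":[0,-0.1,0],"rot":[0,0,0],"hand":0.35}])

```text
t: 6.55
eef_pos: [0.4497, -0.1181, 0.1626]
ee_rot: [3.141, -0.0, -1.715]
force: [-1.4, -0.5, 0.7]
width: 0.0568
gripper_force: 0.7
```

Call:
move_arm(rows=[{"translation":[0,-0.05,0],"rot":[0,0,0],"hand":0.35},{"translation":[0,-0.1,0],"rot":[0,0,0],"hand":0.35},{"translation":[0,-0.1,0],"rot":[0,0,0],"hand":0.35}])

```text
t: 6.8
eef_pos: [0.4499, -0.1182, 0.1624]
ee_rot: [3.14, -0.0, -1.715]
force: [-4.8, 0.6, 3.4]
width: 0.0569
gripper_force: 2.7
```

Right-near wheel: soft travel of about 2.5 mm at ≤1.5 N in both directions, then a hard stop, so this is the worn one. Raising and locating the red tag precisely.

Call:
move_arm(rows=[{"translation":[0,1.2,0],"rot":[0,0,0],"hand":0.35},{"translation":[0,1.2,-4],"rot":[0,0,0],"hand":0.3},{"translation":[0,1.2,-8],"rot":[0,0,0],"hand":0.2},{"translation":[0,1.2,-12],"rot":[0,0,0],"hand":0},{"translation":[-4,1.2,-12],"rot":[0,0,0],"hand":0},{"translation":[-8,1.2,-12],"rot":[0,0,0],"hand":0},{"translation":[-12,1.2,-12],"rot":[0,0,0],"hand":0},{"translation":[-16,1.2,-12],"rot":[0,0,0],"hand":0}])

```text
t: 7.47
eef_pos: [0.4617, 0.0435, 0.2833]
ee_rot: [-3.139, 0.002, -1.716]
force: [0.7, -0.4, 0.4]
width: 0.0873
gripper_force: 0.0
```

```bash
python3 - <<'E'
from h import *
np.set_printoptions(precision=4,suppress=True)
for n in ('scene','top'):
    C=cloud(n,np.load(n+'.npy')); im=cv2.imread('pics/%s.png'%n)
    h=cv2.cvtColor(im,cv2.COLOR_BGR2HSV)
    m=(np.hypot(C[...,0]-.482,C[...,1]-.3)<.055)&(((h[...,0]<6)|(h[...,0]>172))&(h[...,1]>140)|((C[...,2]>.0035)&(np.hypot(C[...,0]-.482,C[...,1]-.3)<.02)))
    r=cv2.minAreaRect((C[m][:,:2]*1000).astype(np.float32)); print(n,m.sum(),r,np.median(C[m][:,2]))
mv([.470,.25,.29],-98)
E
```

```text
scene 567 ((479.4745788574219, 301.28125), (49.23776626586914, 77.12915802001953), 28.989154815673828) 0.003538313403888882
top 363 ((480.6625061035156, 300.9235534667969), (48.21086502075195, 77.46417236328125), 29.085052490234375) 0.005171289747518681
t 7.4667 pos [0.4617 0.0435 0.2833] yaw -98.34 TRANS cm [-20.55   2.17  -0.63] ROT deg [-0.15  0.12 -0.34]
```

Call:
move_arm(rows=[{"translation":[-4,0.4,0],"rot":[0,0,-7],"hand":0},{"translation":[-8,0.8,0],"rot":[0,0,-14],"hand":0},{"translation":[-12,1.2,0],"rot":[0,0,-21],"hand":0},{"translation":[-16,1.6,0],"rot":[0,0,-28],"hand":0},{"translation":[-20,2,1],"rot":[0,0,-35],"hand":0},{"translation":[-23.5,2.0,4],"rot":[0,0,-37.3],"hand":0},{"translation":[-24.2,2.0,7],"rot":[0,0,-37.3],"hand":0},{"translation":[-24.2,2.0,9],"rot":[0,0,-37.3],"hand":0}])

```text
t: 8.13
eef_pos: [0.4759, 0.2866, 0.1895]
ee_rot: [3.141, 0.0, -1.062]
force: [-0.4, -1.2, -2.0]
width: 0.0877
gripper_force: 0.0
```

```bash
python3 - <<'E'
from h import *
np.set_printoptions(precision=4,suppress=True)
for n in ('scene','top'):
    C=cloud(n,np.load(n+'.npy')); m=(C[...,2]>.06)&(C[...,1]>.2)&(C[...,1]<.45)&(C[...,0]>.36)&(C[...,0]<.62)
    P=C[m]; th=np.radians(29); D=P[:,:2]-[.485,.292]; a=D@[np.cos(th),np.sin(th)]; b=D@[np.sin(th),-np.cos(th)]
    k=(abs(a)<.12)&(abs(b)<.08); print(n,m.sum(),k.sum(),np.c_[a,b,P[:,2]][k][:8])
mv([.485,.292,.0155],-61)
im,d=arm.grab_frame('wrist'); save('wr2.png',im); s=arm.get_state()
C=cloud('wrist',d,s); h=cv2.cvtColor(im,cv2.COLOR_RGB2HSV)
for q in arm.pinpoint('repair_tag','wrist')[:3]: print(q['p'],w('wrist',q['point'],s))
m=(np.hypot(C[...,0]-.482,C[...,1]-.3)<.055)&((h[...,0]<6)|(h[...,0]>172))&(h[...,1]>140)
print(m.sum(),cv2.minAreaRect((C[m][:,:2]*1000).astype(np.float32)),np.median(C[m][:,2]))
E
```

```text
scene 564 87 [[0.1188 0.0402 0.0622]
 [0.118  0.039  0.0608]
 [0.1167 0.0404 0.0602]
 [0.1177 0.0357 0.0612]
 [0.116  0.0368 0.0613]
 [0.1156 0.0335 0.0619]
 [0.1128 0.0337 0.0636]
 [0.1132 0.0365 0.0604]]
top 191 48 [[0.1197 0.0429 0.0615]
 [0.1185 0.0452 0.0613]
 [0.1187 0.0374 0.0659]
 [0.1186 0.0395 0.0614]
 [0.1173 0.0417 0.0616]
 [0.1165 0.0362 0.0653]
 [0.1164 0.0382 0.0609]
 [0.1159 0.0327 0.0637]]
t 8.1333 pos [0.4759 0.2866 0.1895] yaw -60.83 TRANS cm [-0.02 -1.07 17.4 ] ROT deg [0.05 0.02 0.17]
0.98 [ 0.4725  0.3008 -0.0033]
0.63 [ 0.392   0.1815 -0.0054]
1512 ((476.1673583984375, 298.9103088378906), (45.413551330566406, 75.86432647705078), 28.844709396362305) 0.001479100529299615
```

View pics/wr2.png

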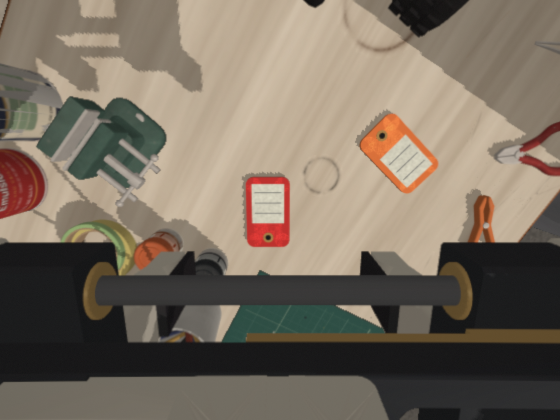

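The red tag lies at (268,210), square to the jaws. The orange look-alike is at (398,152). Descending to grasp the red one.

Call:
move_arm(rows=[{"translation":[0,-0.8,4],"rot":[0,0,0],"hand":0},{"translation":[0,-0.8,8],"rot":[0,0,0],"hand":0},{"translation":[0,-0.8,12],"rot":[0,0,0],"hand":0},{"translation":[0,-0.8,15],"rot":[0,0,0],"hand":0},{"translation":[0,-0.8,16.5],"rot":[0,0,0],"hand":0},{"translation":[0,-0.8,17],"rot":[0,0,0],"hand":0},{"translation":[0,-0.8,17.3],"rot":[0,0,0],"hand":0},{"translation":[0,-0.8,17.3],"rot":[0,0,0],"hand":0}])

```text
t: 8.9
eef_pos: [0.4848, 0.2888, 0.021]
ee_rot: [-3.139, 0.001, -1.064]
force: [-0.2, 0.1, 0.4]
width: 0.0877
gripper_force: 0.0
```

Call:
move_arm(rows=[{"translation":[0,0,0.3],"rot":[0,0,0],"hand":0},{"translation":[0,0,0.5],"rot":[0,0,0],"hand":0},{"translation":[0,0,0.5],"rot":[0,0,0],"hand":0.1}])

```text
t: 9.15
eef_pos: [0.4843, 0.2885, 0.0154]
ee_rot: [-3.14, 0.001, -1.064]
force: [-0.4, 0.3, -0.7]
width: 0.0845
gripper_force: 0.0
```

Call:
move_arm(rows=[{"translation":[0,0,0],"rot":[0,0,0],"hand":0.25},{"translation":[0,0,0],"rot":[0,0,0],"hand":0.4},{"translation":[0,0,0],"rot":[0,0,0],"hand":0.55},{"translation":[0,0,0],"rot":[0,0,0],"hand":0.6},{"translation":[0,0,0],"rot":[0,0,0],"hand":0.6},{"translation":[0,0,0],"rot":[0,0,0],"hand":0.6}], squeeze=20)

```text
t: 9.65
eef_pos: [0.484, 0.2882, 0.0146]
ee_rot: [-3.142, -0.0, -1.064]
force: [0.3, 0.1, -0.7]
width: 0.0464
gripper_force: 0.1
```

Call:
move_arm(rows=[{"translation":[0,0,0],"rot":[0,0,0],"hand":0.7},{"translation":[0,0,0],"rot":[0,0,0],"hand":0.7},{"translation":[0,0,0],"rot":[0,0,0],"hand":0.7}])

```text
t: 9.9
eef_pos: [0.484, 0.2882, 0.0146]
ee_rot: [-3.142, -0.0, -1.064]
force: [-0.3, 0.1, 1.0]
width: 0.0455
gripper_force: 20.0
```

Call:
move_arm(rows=[{"translation":[0,0,-1],"rot":[0,0,0],"hand":0.7},{"translation":[0,0,-3],"rot":[0,0,0],"hand":0.7},{"translation":[0,0,-6],"rot":[0,0,0],"hand":0.7},{"translation":[0,0,-10],"rot":[0,0,0],"hand":0.7},{"translation":[0,0,-14],"rot":[0,0,0],"hand":0.7},{"translation":[0,0,-18],"rot":[0,0,0],"hand":0.7},{"translation":[0,0,-22],"rot":[0,0,0],"hand":0.7},{"translation":[0,0,-23],"rot":[0,0,0],"hand":0.7}])

```text
t: 10.57
eef_pos: [0.4861, 0.2894, 0.2528]
ee_rot: [-3.131, 0.002, -1.063]
force: [2.5, 0.3, -0.1]
width: 0.0455
gripper_force: 20.0
```

```bash
python3 - <<'E'
from h import *
s=arm.get_state(); print(s['width'],s['gripper_force'])
mv([.423,-.198,.24],-98)
im,d=arm.grab_frame('top'); save('top2.png',im[180:330,140:440].repeat(2,0).repeat(2,1))
E
```

```text
0.04552572561605546 19.982240796089172
t 10.5667 pos [0.4861 0.2894 0.2528] yaw -60.93 TRANS cm [39.54 29.21  0.91] ROT deg [-0.54  0.29 37.07]
```

View pics/top2.png

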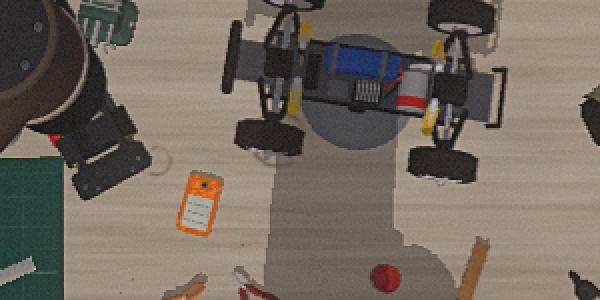

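The red tag is in the jaws (top2 around (55,140)). The orange one is undisturbed at (200,203). Carrying the tag to the spot beside the right-near wheel.

Call:
move_arm(rows=[{"translation":[3.2,2.4,0],"rot":[0,0,6],"hand":0.7},{"translation":[6.4,4.7,0],"rot":[0,0,12],"hand":0.7},{"translation":[9.6,7.1,0],"rot":[0,0,18],"hand":0.7},{"translation":[12.8,9.5,0],"rot":[0,0,24],"hand":0.7},{"translation":[16,11.8,0],"rot":[0,0,30],"hand":0.7},{"translation":[19.2,14.2,0],"rot":[0,0,37],"hand":0.7},{"translation":[22.4,16.5,0],"rot":[0,0,37],"hand":0.7},{"translation":[25.6,18.9,0],"rot":[0,0,37],"hand":0.7}])

```text
t: 11.28
eef_pos: [0.442, -0.0292, 0.2454]
ee_rot: [-3.14, 0.001, -1.71]
force: [1.5, 0.2, 0.1]
width: 0.0457
gripper_force: 20.0
```

```bash
python3 - <<'E'
from h import *
mv([.423,-.198,.24],-98)
E
```

```text
t 11.2833 pos [ 0.442  -0.0292  0.2454] yaw -97.99 TRANS cm [16.98 -0.47  0.53] ROT deg [-0.07  0.03  0.01]
```

Call:
move_arm(rows=[{"translation":[4,0,0],"rot":[0,0,0],"hand":0.7},{"translation":[8,-0.2,0],"rot":[0,0,0],"hand":0.7},{"translation":[12,-0.4,0],"rot":[0,0,0],"hand":0.7},{"translation":[16,-0.5,0],"rot":[0,0,0],"hand":0.7},{"translation":[17.4,-0.5,0],"rot":[0,0,0],"hand":0.7},{"translation":[17.4,-0.5,3],"rot":[0,0,0],"hand":0.7},{"translation":[17.4,-0.5,6],"rot":[0,0,0],"hand":0.7},{"translation":[17.4,-0.5,6],"rot":[0,0,0],"hand":0.7}])

```text
t: 11.95
eef_pos: [0.42, -0.2003, 0.1803]
ee_rot: [3.134, 0.001, -1.713]
force: [-2.5, 0.9, -1.3]
width: 0.0452
gripper_force: 20.0
```

```bash
python3 - <<'E'
from h import *
mv([.423,-.202,.016],-98)
im,d=arm.grab_frame('scene'); save('sc3.png',im[60:300,300:560].repeat(2,0).repeat(2,1))
E
```

```text
t 11.95 pos [ 0.42   -0.2003  0.1803] yaw -98.13 TRANS cm [ 0.15 -0.45 16.42] ROT deg [ 0.44  0.06 -0.13]
```

View pics/sc3.png

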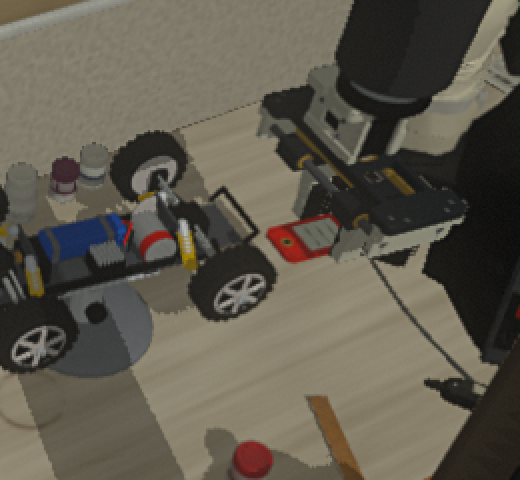

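The tag protrudes toward the wheel, but the rear bumper at about (240,215) would foul the gripper body here. I'll work out a diagonal placement that clears the bumper, tyre and ruler.

```bash
python3 - <<'E'
from h import *
np.set_printoptions(precision=4,suppress=True)
a=np.radians(-8.2); ux=np.array([np.cos(a),np.sin(a)]); uy=np.array([-ux[1],ux[0]]); wc=np.array([.435,-.1155])
C=np.concatenate([cloud(n,np.load(n+'.npy')).reshape(-1,3) for n in('scene','top')])
I=np.concatenate([cv2.cvtColor(cv2.imread('pics/%s.png'%n),cv2.COLOR_BGR2HSV).reshape(-1,3) for n in('scene','top')])
# bumper
D=C[:,:2]-wc; X=D@ux;Y=D@uy
m=(C[:,2]>.055)&(C[:,2]<.2)&(X>.02)&(X<.2)&(Y<-.03)&(Y>-.11); B=np.c_[X,Y,C[:,2]][m]; print('bumper-ish lowest Y',np.percentile(B[:,1],[0.5,2]),'X at Y<-.06',B[B[:,1]<-.06][:,0].min(),B[B[:,1]<-.06][:,2].max())
m=(C[:,0]>.2)&(C[:,0]<.42)&(C[:,1]<-.08)&(C[:,1]>-.25)&(C[:,2]>.0)&(C[:,2]<.03)&(I[:,1]>120)&(I[:,0]<20)
Rl=C[m]; print('ruler',m.sum(),Rl[Rl[:,0].argsort()[-5:]],Rl[:,2].max())
obs=C[(C[:,2]>.055)&(np.hypot(*(C[:,:2]-wc).T)<.3)&(C[:,2]<.24)]
for ang in (-105,-110,-115,-120,-125,-130):
    n=np.array([np.cos(np.radians(ang)),np.sin(np.radians(ang))]); 
    dist=.017*abs(n[0])+.041*abs(n[1])+.046; nw=n[0]*ux+n[1]*uy; c=wc+dist*nw; t=np.array([-nw[1],nw[0]])
    def clr(P,ht,hn):
        d=P[:,:2]-c; q=np.c_[abs(d@t)-ht,abs(d@nw)-hn].max(1); return q.min()
    yaw=np.degrees(np.arctan2(nw[1],nw[0]))
    print(ang,'c',c,'r',np.hypot(*c).round(3),'yaw',yaw.round(1),'body clr',clr(obs,.097,.039).round(4),'finger-ruler',clr(Rl,.055,.012).round(4),'dist',dist)
E
```

```text
bumper-ish lowest Y [-0.0668 -0.0651] X at Y<-.06 0.05465603403464793 0.13368438079639566
ruler 611 [[ 0.343  -0.1807  0.004 ]
 [ 0.344  -0.1789  0.0039]
 [ 0.3449 -0.1802  0.0042]
 [ 0.3449 -0.1828  0.0042]
 [ 0.3449 -0.1859  0.0021]] 0.014360919134784877
-105 c [ 0.3995 -0.1982] r 0.446 yaw -113.2 body clr 0.0029 finger-ruler 0.0001 dist 0.09000288264459466
-110 c [ 0.3923 -0.1951] r 0.438 yaw -118.2 body clr 0.0072 finger-ruler -0.0034 dist 0.09034173988875861
-115 c [ 0.3855 -0.1911] r 0.43 yaw -123.2 body clr 0.0076 finger-ruler -0.0003 dist 0.09034312971809455
-120 c [ 0.3793 -0.1862] r 0.423 yaw -128.2 body clr 0.0079 finger-ruler 0.0035 dist 0.09000704155516198
-125 c [ 0.3738 -0.1806] r 0.415 yaw -133.2 body clr 0.0083 finger-ruler 0.0069 dist 0.08933603323381645
-130 c [ 0.3691 -0.1744] r 0.408 yaw -138.2 body clr 0.0086 finger-ruler 0.0098 dist 0.08833521153254928
```

```bash
python3 - <<'E'
from h import *
mv([.360,-.201,.21],-131); mv([.360,-.201,.04],-131)
E
```

```text
t 12.0 pos [ 0.4215 -0.2005  0.183 ] yaw -98.03 TRANS cm [ 0.91  6.09 -2.67] ROT deg [ 0.3  -0.1  32.97]
t 12.0 pos [ 0.4215 -0.2005  0.183 ] yaw -98.03 TRANS cm [ 0.91  6.   14.33] ROT deg [ 0.3  -0.1  32.97]
```

Call:
move_arm(rows=[{"translation":[0.9,1,-2.7],"rot":[0,0,0],"hand":0.7},{"translation":[0.9,3,-2.7],"rot":[0,0,7],"hand":0.7},{"translation":[0.9,6,-2.7],"rot":[0,0,14],"hand":0.7},{"translation":[0.9,6,-2.7],"rot":[0,0,21],"hand":0.7},{"translation":[0.9,6,-2.7],"rot":[0,0,28],"hand":0.7},{"translation":[0.9,6,-2.7],"rot":[0,0,33],"hand":0.7},{"translation":[0.9,6,0],"rot":[0,0,33],"hand":0.7},{"translation":[0.9,6,0],"rot":[0,0,33],"hand":0.7}])

```text
t: 12.67
eef_pos: [0.3621, -0.2004, 0.1839]
ee_rot: [3.14, -0.0, -2.286]
force: [-2.1, 0.2, -1.7]
width: 0.0454
gripper_force: 20.0
```

```bash
python3 - <<'E'
from h import *
mv([.360,-.201,.04],-131)
E
```

```text
t 12.6667 pos [ 0.3621 -0.2004  0.1839] yaw -130.96 TRANS cm [ 0.18  0.09 14.39] ROT deg [ 0.09 -0.01  0.04]
```

Call:
move_arm(rows=[{"translation":[0.2,0.1,4],"rot":[0,0,0],"hand":0.7},{"translation":[0.2,0.1,8],"rot":[0,0,0],"hand":0.7},{"translation":[0.2,0.1,12],"rot":[0,0,0],"hand":0.7},{"translation":[0.2,0.1,14.4],"rot":[0,0,0],"hand":0.7},{"translation":[-0.8,0.1,14.4],"rot":[0,0,0],"hand":0.7},{"translation":[-1.8,0.1,14.4],"rot":[0,0,0],"hand":0.7},{"translation":[-1.8,0.1,15.5],"rot":[0,0,0],"hand":0.7},{"translation":[-1.8,0.1,15.5],"rot":[0,0,0],"hand":0.7}])

```text
t: 13.33
eef_pos: [0.3766, -0.1859, 0.0311]
ee_rot: [-3.139, 0.001, -2.284]
force: [-1.2, 0.6, -0.8]
width: 0.0455
gripper_force: 20.0
```

Call:
move_arm(rows=[{"translation":[0,0,0.5],"rot":[0,0,0],"hand":0.7},{"translation":[0,0,1.0],"rot":[0,0,0],"hand":0.7},{"translation":[0,0,1.3],"rot":[0,0,0],"hand":0.7},{"translation":[0,0,1.3],"rot":[0,0,0],"hand":0.7},{"translation":[0,0,1.3],"rot":[0,0,0],"hand":0.7}])

```text
t: 13.75
eef_pos: [0.3755, -0.1868, 0.0174]
ee_rot: [-3.14, 0.002, -2.286]
force: [1.4, 1.2, 4.0]
width: 0.0455
gripper_force: 20.0
```

Call:
move_arm(rows=[{"translation":[0,0,0.1],"rot":[0,0,0],"hand":0.7},{"translation":[0,0,0.2],"rot":[0,0,0],"hand":0.7},{"translation":[0,0,0.2],"rot":[0,0,0],"hand":0.7}])

```text
t: 14.0
eef_pos: [0.3761, -0.187, 0.0152]
ee_rot: [-3.139, 0.002, -2.285]
force: [5.1, -2.9, 0.0]
width: 0.0456
gripper_force: 20.0
```

Call:
move_arm(rows=[{"translation":[0,0,0],"rot":[0,0,0],"hand":0.44},{"translation":[0,0,0],"rot":[0,0,0],"hand":0.4},{"translation":[0,0,0],"rot":[0,0,0],"hand":0.38},{"translation":[0,0,0],"rot":[0,0,0],"hand":0.38}])

```text
t: 14.33
eef_pos: [0.3727, -0.1866, 0.0143]
ee_rot: [3.14, -0.001, -2.286]
force: [-2.4, 2.7, 5.3]
width: 0.0538
gripper_force: 2.4
```

Call:
move_arm(rows=[{"translation":[0,0,-0.5],"rot":[0,0,0],"hand":0.37},{"translation":[0.3,0,-1.5],"rot":[0,0,0],"hand":0.36},{"translation":[1,0,-4],"rot":[0,0,0],"hand":0.36},{"translation":[1.5,0,-8],"rot":[0,0,0],"hand":0.36},{"translation":[1.5,0,-12],"rot":[0,0,0],"hand":0.36},{"translation":[1.5,0,-16],"rot":[0,0,0],"hand":0.36},{"translation":[1.5,0,-20],"rot":[0,0,0],"hand":0.36},{"translation":[1.5,0,-20],"rot":[0,0,0],"hand":0.36}], squeeze=30)

```text
t: 15.0
eef_pos: [0.3671, -0.1992, 0.2223]
ee_rot: [-3.132, 0.005, -2.285]
force: [1.8, 0.6, 0.7]
width: 0.0562
gripper_force: 0.0
```

```bash
python3 - <<'E'
from h import *
np.set_printoptions(precision=4,suppress=True)
im,d=arm.grab_frame('scene'); save('sc4.png',im[150:310,350:560].repeat(3,0).repeat(3,1)); 
C=cloud('scene',d); h=cv2.cvtColor(im,cv2.COLOR_RGB2HSV)
for q in arm.pinpoint('repair_tag','scene')[:3]: print(q['p'],w('scene',q['point']))
m=(np.hypot(C[...,0]-.385,C[...,1]+.178)<.07)&((h[...,0]<6)|(h[...,0]>172))&(h[...,1]>140)&(C[...,2]<.03)
print(m.sum(),cv2.minAreaRect((C[m][:,:2]*1000).astype(np.float32)),np.percentile(C[m][:,2],[5,50,95]))
mv([.435,-.116,.21],-98.3)
E
```

```text
0.72 [ 0.3884  0.1835 -0.0022]
0.63 [0.6478 0.0624 0.1212]
0.6 [ 0.3839 -0.1774 -0.0024]
331 ((384.7757568359375, -176.21234130859375), (75.47872924804688, 48.37724685668945), 47.64117431640625) [0.0003 0.0034 0.0064]
t 15.1 pos [ 0.3644 -0.1981  0.2163] yaw -131.0 TRANS cm [-10.82   0.06   0.66] ROT deg [ -0.19   0.09 -32.7 ]
```

View pics/sc4.png

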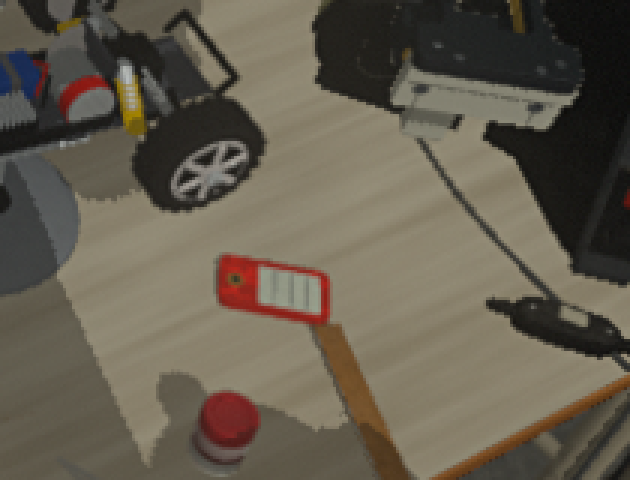

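```bash
python3 - <<'E'
from h import *
np.set_printoptions(precision=4,suppress=True)
u=np.array([.674,.739]); v=np.array([-.739,.674])
for n in ('scene','top','wrist'):
    s=arm.get_state(); im,d=arm.grab_frame(n); C=cloud(n,d,s)
    if n=='wrist': save('wr5.png',im)
    D=C[...,:2]-[.385,-.1765]; a=D@u; b=D@v; m=(abs(a)<.034)&(abs(b)<.019)&(C[...,2]<.05)
    A=np.c_[a[m],b[m],np.ones(m.sum())]; f=np.linalg.lstsq(A,C[...,2][m],rcond=None)[0]
    o=((abs(a)>.045)|(abs(b)>.03))&(abs(a)<.07)&(abs(b)<.055)&(C[...,2]<.02); g=np.linalg.lstsq(np.c_[a[o],b[o],np.ones(o.sum())],C[...,2][o],rcond=None)[0]
    print(n,m.sum(),'tag slope deg',np.degrees(f[:2]),f[2],'desk',np.degrees(g[:2]),g[2])
E
```

```text
scene 671 tag slope deg [  60.1956 -141.7506] -0.2146142689934929 desk [ 82.5031 -95.7964] -0.17018092247659955
top 0 tag slope deg [0. 0.] 0.0 desk [0. 0.] 0.0
wrist 1869 tag slope deg [-0.1455 -0.0313] 0.005077120166000669 desk [-0.3571  0.659 ] -8.491778234032653e-05
```

View pics/wr5.png

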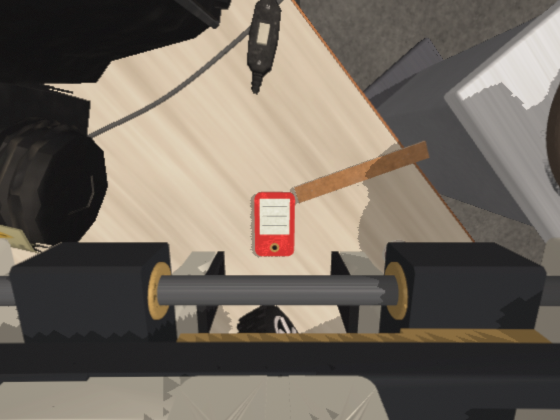

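The tag lies flat (slope under 0.2°, top at 5 mm), just touching the ruler's end at (294,195), about 78 mm from the right-near wheel. Back to the wheel for the confirming rock.

Call:
move_arm(rows=[{"translation":[-3,0,0],"rot":[0,0,-7],"hand":0.35},{"translation":[-6,0,0],"rot":[0,0,-14],"hand":0.35},{"translation":[-9,0,0],"rot":[0,0,-21],"hand":0.35},{"translation":[-10.8,0,0],"rot":[0,0,-28],"hand":0.35},{"translation":[-10.8,0,0.5],"rot":[0,0,-32.7],"hand":0.35},{"translation":[-10.8,0,1.5],"rot":[0,0,-32.7],"hand":0.35},{"translation":[-10.8,0,1.5],"rot":[0,0,-32.7],"hand":0.35},{"translation":[-10.8,0,1.5],"rot":[0,0,-32.7],"hand":0.35}])

```text
t: 15.92
eef_pos: [0.4337, -0.1169, 0.198]
ee_rot: [3.138, -0.001, -1.719]
force: [0.0, -0.6, 0.4]
width: 0.0571
gripper_force: 0.0
```

```bash
python3 - <<'E'
from h import *
mv([.4355,-.1155,.1625],-98.3); print(arm.get_state()['width'])
E
```

```text
t 15.9167 pos [ 0.4337 -0.1169  0.198 ] yaw -98.47 TRANS cm [-0.17 -0.17  3.55] ROT deg [ 0.21 -0.06 -0.17]
0.05713199873713054
```

Call:
move_arm(rows=[{"translation":[-0.1,-0.1,1.7],"rot":[0,0,0],"hand":0.35},{"translation":[-0.1,-0.1,3.5],"rot":[0,0,0],"hand":0.35},{"translation":[-0.1,0,3.5],"rot":[0,0,0],"hand":0.35},{"translation":[-0.1,0.3,3.5],"rot":[0,0,0],"hand":0.35},{"translation":[-0.1,0.6,3.5],"rot":[0,0,0],"hand":0.35},{"translation":[-0.1,0.8,3.5],"rot":[0,0,0],"hand":0.35},{"translation":[-0.1,0.9,3.5],"rot":[0,0,0],"hand":0.35},{"translation":[-0.1,1.0,3.5],"rot":[0,0,0],"hand":0.35}])

```text
t: 16.58
eef_pos: [0.4254, -0.1141, 0.1653]
ee_rot: [-3.14, 0.0, -1.715]
force: [0.4, 0.5, 1.1]
width: 0.0567
gripper_force: 0.0
```

Call:
move_arm(rows=[{"translation":[0,0.05,0],"rot":[0,0,0],"hand":0.35},{"translation":[0,0.1,0],"rot":[0,0,0],"hand":0.35},{"translation":[0,0.15,0],"rot":[0,0,0],"hand":0.35},{"translation":[0,0.2,0],"rot":[0,0,0],"hand":0.35},{"translation":[0,0.25,0],"rot":[0,0,0],"hand":0.35},{"translation":[0,0.3,0],"rot":[0,0,0],"hand":0.35},{"translation":[0,0.3,0],"rot":[0,0,0],"hand":0.35},{"translation":[0,0.3,0],"rot":[0,0,0],"hand":0.35}])

```text
t: 17.25
eef_pos: [0.4224, -0.1137, 0.1646]
ee_rot: [-3.141, 0.0, -1.715]
force: [1.1, -0.5, 0.1]
width: 0.0567
gripper_force: 0.4
```

Call:
move_arm(rows=[{"translation":[0,0.05,0],"rot":[0,0,0],"hand":0.35},{"translation":[0,0.1,0],"rot":[0,0,0],"hand":0.35},{"translation":[0,0.15,0],"rot":[0,0,0],"hand":0.35},{"translation":[0,0.2,0],"rot":[0,0,0],"hand":0.35},{"translation":[0,0.2,0],"rot":[0,0,0],"hand":0.35}])

```text
t: 17.67
eef_pos: [0.4214, -0.1133, 0.1648]
ee_rot: [-3.139, 0.0, -1.715]
force: [6.2, -1.6, -2.9]
width: 0.057
gripper_force: 2.8
```

Call:
move_arm(rows=[{"translation":[0,0.05,0],"rot":[0,0,0],"hand":0.35},{"translation":[0,0.1,0],"rot":[0,0,0],"hand":0.35},{"translation":[0,0.1,0],"rot":[0,0,0],"hand":0.35}])

```text
t: 17.92
eef_pos: [0.4212, -0.1131, 0.1649]
ee_rot: [-3.138, 0.001, -1.715]
force: [8.9, -1.6, -5.2]
width: 0.0567
gripper_force: 4.1
```

Call:
move_arm(rows=[{"translation":[0,-1,0],"rot":[0,0,0],"hand":0.35},{"translation":[0,-2,0],"rot":[0,0,0],"hand":0.35},{"translation":[0,-2.5,0],"rot":[0,0,0],"hand":0.35},{"translation":[0,-2.7,0],"rot":[0,0,0],"hand":0.35},{"translation":[0,-2.8,0],"rot":[0,0,0],"hand":0.35},{"translation":[0,-2.9,0],"rot":[0,0,0],"hand":0.35},{"translation":[0,-3.0,0],"rot":[0,0,0],"hand":0.35},{"translation":[0,-3.1,0],"rot":[0,0,0],"hand":0.35}])

```text
t: 18.58
eef_pos: [0.4496, -0.1178, 0.1645]
ee_rot: [3.141, -0.0, -1.715]
force: [-1.6, -0.2, 1.5]
width: 0.0567
gripper_force: 0.6
```

Call:
move_arm(rows=[{"translation":[0,-0.05,0],"rot":[0,0,0],"hand":0.35},{"translation":[0,-0.1,0],"rot":[0,0,0],"hand":0.35},{"translation":[0,-0.15,0],"rot":[0,0,0],"hand":0.35},{"translation":[0,-0.15,0],"rot":[0,0,0],"hand":0.35}])

```text
t: 18.92
eef_pos: [0.4503, -0.118, 0.1644]
ee_rot: [3.139, -0.0, -1.715]
force: [-5.3, 1.5, 4.1]
width: 0.0574
gripper_force: 3.0
```

Call:
move_arm(rows=[{"translation":[0,-0.05,0],"rot":[0,0,0],"hand":0.35},{"translation":[0,-0.1,0],"rot":[0,0,0],"hand":0.35},{"translation":[0,-0.1,0],"rot":[0,0,0],"hand":0.35}])

```text
t: 19.17
eef_pos: [0.4504, -0.1182, 0.1642]
ee_rot: [3.138, -0.001, -1.716]
force: [-8.2, 1.6, 7.2]
width: 0.0573
gripper_force: 4.5
```

Call:
move_arm(rows=[{"translation":[0,0.7,0],"rot":[0,0,0],"hand":0.35},{"translation":[0,1.5,0],"rot":[0,0,0],"hand":0.35},{"translation":[0,1.5,0],"rot":[0,0,0],"hand":0.35},{"translation":[0,1.5,-3],"rot":[0,0,0],"hand":0.35},{"translation":[0,1.5,-7],"rot":[0,0,0],"hand":0.35},{"translation":[0,1.5,-11],"rot":[0,0,0],"hand":0.35},{"translation":[0,1.5,-14],"rot":[0,0,0],"hand":0.35},{"translation":[0,1.5,-14],"rot":[0,0,0],"hand":0.35}])

```text
t: 19.83
eef_pos: [0.4407, -0.1162, 0.3116]
ee_rot: [-3.13, 0.001, -1.714]
force: [1.4, -0.4, 0.6]
width: 0.0572
gripper_force: 0.0
```

```bash
python3 - <<'E'
from h import *
np.set_printoptions(precision=4,suppress=True)
im,d=arm.grab_frame('scene')
for l in ['repair_tag','jar_orange','jar_black','white_bottle']:
    for q in arm.pinpoint(l,'scene')[:3]: print(l,round(q['p'],2),w('scene',q['point']))
s=arm.get_state(); print(s['t'],s['eef_pos'],s['force'])
E
```

```text
repair_tag 0.97 [ 0.3864 -0.1769 -0.0019]
repair_tag 0.81 [ 0.3891  0.1835 -0.001 ]
jar_orange 0.86 [ 0.5586  0.3861 -0.0021]
jar_black 0.71 [ 0.5027  0.38   -0.0011]
white_bottle 0.75 [ 0.5407 -0.0281 -0.0006]
white_bottle 0.63 [ 0.7279 -0.0562  0.0021]
20.0833 [ 0.4371 -0.1158  0.3036] [ 0.2103  0.1859 -0.0777]
```

```bash
python3 -c "
from station import arm; print(arm.job_done())"
```

```text
the job is handed in; nothing more can be done
None
```

The worn bearing is on the right-near wheel, the first one I rocked: it gave about 2.5 mm at under 1.5 N each way before a hard stop, so I did not rock the other three; the red tag lies flat about 78 mm from its centre, just touching the loose ruler, I rocked the wheel again outward then inward to its stops, the jars and bottle measure where they were, and the job was handed in at about 20 s.

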